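Hang the front display board

ROBOT

A 7-joint arm with a two-finger parallel gripper is mounted at the origin on the work surface. World frame = base frame: x ahead of the robot, y to its left, z up, the work surface at z = 0. Lengths are in m, angles in rad, forces in N, time in s.
With the tool pointing down it reaches from about 0.35 to 0.775 m from the base axis. Payload 3.1 kg.
Tool frame: the origin (TCP) lies on the centre line of the jaws, within the pads' length; the fingertips stand 19 mm ahead of it and the grasp point (between the pads) is the TCP; z points along the fingers, y is the line along which they close (so a half turn about z gives the same grasp; the last joint's range is limited). The gripper opens to 85 mm and grips with 20 to 120 N. Pads are 22 mm wide; open, the fingers measure 114 mm over their backs; the gripper's body (76 mm by 85 mm) begins 54 mm behind the grasp point. The pads swing forward as they close: fully open they stand 13 mm farther back than shut.
Start: joints at [1.068, 0.311, 0.014, 1.512, -0.004, 1.319, -0.027], TCP at [0.245, -0.493, 0.25] pointing down, gripper open.
Joint ranges: [-2.7, 2.7], [-0.3, 1.91], [-1.27, 1.3], [0.12, 2.57], [-1.44, 4.58], [0.2, 2.03], [-3.05, 3.05]. Speed limits (rad/s): [2.79, 2.79, 3.14, 3.14, 3.14, 3.14, 3.14].

INTERFACE

Orientations are given as a rotation vector (axis times angle).
In Python, from workcell import robot, vision, finish_job gives the robot as it stands.
- The arm moves only by the tool carry_out, never from a script. Its argument "plan" is a list of rows, each a list of 5 numbers: the opening in per cent of the stroke, from 0 (shut) to 100 (fully open), then the shift along the tool's x, y, z in cm, then the turn about the tool's z in rad. A call has 1 to 12 rows; each row shifts and turns the commanded pose from where the row before left it, along the tool's axes as they then stand; what a row does not reach is not made up. A row lasts 1/8 s, in which the tool goes at most 62.5 mm and 10.7 degrees, less where a joint would pass 70% of its speed; a pose out of reach is approached as far as the arm can. A call is refused whole if a number of a shift passes 6.25 or a number of a turn 0.188, either way. A call with a gripper value outside its range is refused whole. The fingers move at their own pace and stop on an object; "force" is the grip in N (left out, the last holds). Time passes only in rows, so rows that do not move let the fingers close. It gives the time, the measured TCP pose, the force, the opening and the grip force at its end, in the units of the state.
- robot.sense(): the state, without advancing time (a new reading comes with each control period).
- vision.capture(name): name is "scene" or "top" or "wrist"; returns a dict with "img" (384x512x3 uint8, red, green, blue), "K" (3x3 intrinsics, pixels), "k1" (the pictures are not rectified: a ray, as slopes to the right and down, at radius r is drawn at 1 + k1 r^2 times it, then the intrinsics apply), "R" (3x3) and "t" (3): a world point X has camera coordinates R X + t; the wrist camera has in their place "tool_from_camera" (4x4, takes a point from camera to tool coordinates, whose origin is the TCP and whose axes are the flange's). Camera axes: x right, y down, z forward; pixel columns grow to the right and rows downward; lengths in m; the calibration is good to about 2 mm. A picture is of the moment at which its call begins: read the wrist's pose just before it. There is no depth.
- finish_job(): hands the job in; it is judged then, once.
The state is a dict: "t": time; "qpos": joint angles; "joint_vel": joint speeds; "tau": joint torques, N m; "position": TCP position; "eef_rot": TCP orientation; "wrist_force": force on the tool from outside, world axes, zero at the start; "torque": the same for the moment, N m; "finger_gap": opening from 0.0 (shut) to 1.0 (fully open); "finger_force": force on a finger pad.
Only numpy, scipy, OpenCV 4.12 (cv2) and the standard library are available. Lean on these libraries where they do the work, as an engineer would, in place of code of your own. Each camera call takes 0.05 s, during which the arm holds its last target. There are 200 camera calls.

TASK

Take the front plywood display board from the sloping rack and hang it on the two hooks of the display stand: slide it sideways along the ledge, still lying against the boards behind it, until about a third of it sticks out past the end of the rack, then pinch the overhanging part and lift it off. Put both slots over the hooks and check that both carry the board before you let go; leave the other two boards in the rack and do not disturb the goods around them or drop the board.

Things in the scene. Friction and masses are not known exactly. Their poses are not given: they have to be found in the camera images.
- rack: Fixed wooden rack, 234 mm wide (its y), with three equal boards lying one on another on its sloping back. Faces its own +x, away from the robot (yaw within 0.25 rad). Origin: on the table under the middle of the slope. The back slopes 62 deg from level; its top edge, level with the boards' top edges, is the side nearer the robot, 166 mm above the table. Legs under the back lie within its width.
- ledge (a point): On the rack: middle of the ledge on which the boards' lower edges stand (axes as the rack). It sticks out 28 mm from the back, 4 mm past the front board, without a rim, over the rack's whole width. The rack's ends (y = +-112 to 117 mm) are open save for lips rising 12 mm off the back: they keep the rear and middle boards from sliding, not the front one, which slides out past either end.
- board: Front board of the three: loose plain plywood, 150 (its x) x 220 (y) x 8 mm (z), 0.13 to 0.21 kg. Origin: centre of its rear face; front face at z = +8 mm. In the rack its x points down the slope, z out of the slope, y along the rack's y; its top edge is x = -75 mm. Two slots through it, 30 (x) x 26 mm (y), centred at x = -48, y = +-86 mm. Held by gravity and friction only.
- board_middle: Middle board, same size, directly behind the front board; stays in the rack. Origin and axes as for the front board.
- board_rear: Rear board, same size, lying against the rack's back; stays in the rack. Origin and axes as for the front board.
- slot_a (a point): On the front board: middle of the upper rim of the slot at the board's +y side, halfway through the thickness (12 mm below the top edge).
- slot_b (a point): The same for the slot at the board's -y side; 172 mm from slot_a.
- stand: Fixed stand: wooden foot 150 x 240 x 12 mm, two upright 6 mm steel wires at x = 0, y = +-86 mm, 200 mm high, cross wire at 75 mm. On top each bends level to the stand's -x (towards the robot, yaw within 0.25 rad) for 65 mm; its tip turns up 9 x 8 mm, highest point 211 mm above the table. Nothing above. Origin: on the table between the uprights. A board hangs upright across both wires.
- hook_a (a point): Top of the wire of the +y hook (203 mm above the table), halfway along its level part, 35 mm in front of the upright, axes as for the stand: x along the wire from tip to upright. A slot rim may rest from 30 mm nearer the tip to 33 mm nearer the upright.
- hook_b (a point): The same on the -y hook; 172 mm from hook_a.
- jar: Bystander: closed glass jar, 56 mm wide, 65 mm high; origin at its foot. Leave alone.
- tin: Bystander: closed tin, 70 mm wide, 50 mm high; origin at its foot. Leave alone.
- bowl: Bystander: wooden bowl, 100 mm wide, 45 mm high; origin at its foot. Leave alone.
- carton: Bystander: cardboard carton 60 x 90 x 55 mm; origin at its foot. Leave alone.
- bottle: Bystander: amber bottle, 52 mm wide, 125 mm high, at the right; origin at its foot. Leave alone.
- bottle2: Bystander: a second such bottle. Leave alone.
- brush: Bystander: hand brush lying at the right. Leave alone.

How it is judged:
On the way, in this order (a step that is already met when the one before it is completed fails the run):
1. the front board has been slid sideways on the rack's ledge so that at least 45 mm of it overhangs the rack's end, and it still lies on the slope ((y of board in the frame of rack above 0.052 m or y of board in the frame of rack below -0.052 m) and z of board in the frame of rack between 0.0955 and 0.1195 m and x of board in the frame of rack between 0.0021 and 0.0261 m and angle between the z axis of board and the z axis of board_middle, either way round below 0.08 rad), for 0.2 s.
2. both slots rest on the two hooks while the robot still holds the board (((z of slot_a in the frame of hook_a between -0.005 and 0.006 m and y of slot_a in the frame of hook_a between -0.014 and 0.014 m and x of slot_a in the frame of hook_a between -0.03 and 0.033 m and z of slot_b in the frame of hook_b between -0.005 and 0.006 m and y of slot_b in the frame of hook_b between -0.014 and 0.014 m and x of slot_b in the frame of hook_b between -0.03 and 0.033 m) or (z of slot_a in the frame of hook_b between -0.005 and 0.006 m and y of slot_a in the frame of hook_b between -0.014 and 0.014 m and x of slot_a in the frame of hook_b between -0.03 and 0.033 m and z of slot_b in the frame of hook_a between -0.005 and 0.006 m and y of slot_b in the frame of hook_a between -0.014 and 0.014 m and x of slot_b in the frame of hook_a between -0.03 and 0.033 m)) and contact force between the fingers and board above 0.5 N), for 0.2 s.
At the end, for the whole second after the job is handed in: The front board hangs at rest on both hooks of the stand: the top of each slot lies on a hook wire (within -5/+6 mm in height, 14 mm sideways, along the level part of the wire), either face forward, carried by the stand and released; the other two boards are within 20 mm of where they were (((z of slot_a in the frame of hook_a between -0.005 and 0.006 m and y of slot_a in the frame of hook_a between -0.014 and 0.014 m and x of slot_a in the frame of hook_a between -0.03 and 0.033 m and z of slot_b in the frame of hook_b between -0.005 and 0.006 m and y of slot_b in the frame of hook_b between -0.014 and 0.014 m and x of slot_b in the frame of hook_b between -0.03 and 0.033 m) or (z of slot_a in the frame of hook_b between -0.005 and 0.006 m and y of slot_a in the frame of hook_b between -0.014 and 0.014 m and x of slot_a in the frame of hook_b between -0.03 and 0.033 m and z of slot_b in the frame of hook_a between -0.005 and 0.006 m and y of slot_b in the frame of hook_a between -0.014 and 0.014 m and x of slot_b in the frame of hook_a between -0.03 and 0.033 m)) and linear speed of board below 0.03 m/s and contact force between board and stand above 0.4 N and distance of each of board_middle, board_rear from where it was at the start of the episode below 0.02 m); the robot touches nothing.
It fails at once if the board falls on the table (height (world z) of board below 0.045 m).
It fails at once if one of the other two boards leaves its place (40 mm) (distance of any of board_middle, board_rear from where it was at the start of the episode above 0.04 m).
It fails at once if a bystander is moved by more than 30 mm (distance of any of jar, tin, bowl, carton, bottle, bottle2, brush from where it was at the start of the episode above 0.03 m).
It also fails if it takes over 72 s, if anything falls off the work surface, if the arm or the gripper's body presses on something with over 40 N, if the wrist force passes 120 N, or if a joint passes its speed limit or range.

## Working session

There is one attempt and no reset: what is moved stays moved. The work goes in short steps, Python scripts to look and compute and a tool call to move; the robot and the scene stay as the last step left them, time stands still between calls to the robot, and variables do not carry over. Pictures are saved under pics/ and viewed, at most 10 in all, crops included, and the job is handed in when it is done.

Besides the shell and the picture viewer there is one more tool, called after "Request:" as name(argument=value, ...) on one line, values as JSON. carry_out: Moves the arm, as the interface text tells. Its arguments: {"type":"object","properties":{"plan":{"type":"array","items":{"type":"array","items":{"type":"number"}}},"force":{"type":"number"}},"required":["plan"]}

```bash
mkdir -p pics; ls
python3 - <<'E'
from workcell import robot, vision
import cv2,pickle,numpy as np
s=robot.sense();print(s)
for n in("scene","top"):
    c=vision.capture(n);pickle.dump(c,open(n+".pkl","wb"));cv2.imwrite(f"pics/{n}0.png",c["img"][:,:,::-1])
    print(n,c["K"],c["k1"],c["R"],c["t"], -np.array(c["R"]).T@c["t"])
E
```

```text
pics
{'t': 0.0, 'qpos': array([ 1.0682785 ,  0.31175885,  0.01401991,  1.51304661, -0.004391  ,
        1.31920006, -0.02721215]), 'joint_vel': array([-6.80733207e-04,  1.10950648e-03,  9.39482652e-04, -4.21895507e-06,
        1.03032841e-04,  3.63206030e-04,  1.84326625e-03]), 'tau': array([ 1.08365286e-04, -3.79911268e+01,  1.46192741e-01, -2.30593085e+01,
        1.22643300e-02,  1.35035638e-02,  4.25216768e-06]), 'position': array([ 0.24426852, -0.49202152,  0.2492071 ]), 'eef_rot': array([-3.05632558e+00, -7.17001809e-01,  1.02863646e-03]), 'wrist_force': array([-0.79773494, -1.55598514,  0.34852524]), 'torque': array([ 0.00074656, -0.0186238 ,  0.00765907]), 'finger_force': 0.0, 'finger_gap': 1.0010664010563386}
scene [[377.44000927   0.         252.72423716]
 [  0.         377.44000927 193.07146317]
 [  0.           0.           1.        ]] -0.017249161133669418 [[-0.77080764  0.6370669  -0.00116351]
 [ 0.36431383  0.43929525 -0.82115475]
 [-0.52261938 -0.63337623 -0.57070441]] [ 0.49827284 -0.04323248  1.41924048] [1.14154528 0.60047188 0.775046  ]
top [[361.71424614   0.         255.77701165]
 [  0.         361.71424614 194.79332121]
 [  0.           0.           1.        ]] -0.01802519363420516 [[ 0.02263033 -0.99967003  0.01215348]
 [-0.98010798 -0.02458174 -0.19693674]
 [ 0.19717051 -0.00745498 -0.98034087]] [-0.1200365   0.57855632  1.03049122] [ 0.36658165 -0.09809268  1.12563051]
```

View pics/scene0.png

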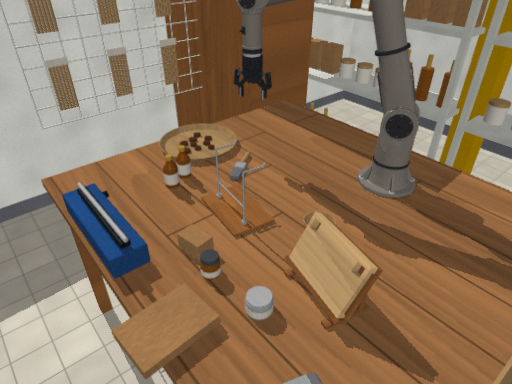

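View pics/top0.png

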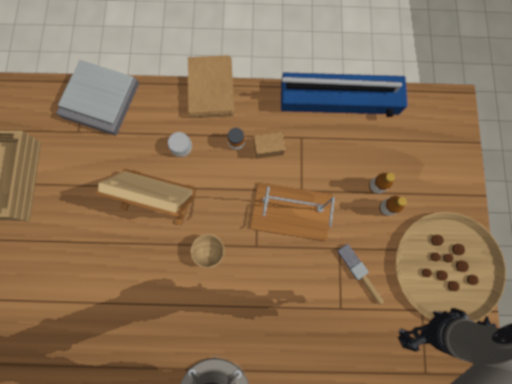

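The scene view shows the rack with its boards at (335,265) and the stand at (240,190). The top view shows the rack at (145,193), the stand at (295,210), the bowl at (207,250), the tin at (180,145), the jar at (236,138) and the carton at (268,145). I'll enlarge the rack and stand.

Run:
```python
import cv2,pickle,numpy as np
a=pickle.load(open("top.pkl","rb"))["img"];b=pickle.load(open("scene.pkl","rb"))["img"]
A=cv2.resize(a[155:250,88:348],None,fx=3,fy=3,interpolation=cv2.INTER_CUBIC)
B=cv2.resize(b[205:330,275:385],None,fx=2.4,fy=2.4,interpolation=cv2.INTER_CUBIC)
C=cv2.resize(b[140:245,190:290],None,fx=2.85,fy=2.85,interpolation=cv2.INTER_CUBIC)
o=np.zeros((600,790,3),np.uint8);o[:A.shape[0],:A.shape[1]]=A;o[290:290+B.shape[0],:B.shape[1]]=B;o[290:290+C.shape[0],300:300+C.shape[1]]=C
print(A.shape,B.shape,C.shape)
cv2.imwrite("pics/z0.png",o[:,:,::-1])
```

```text
(285, 780, 3) (300, 264, 3) (299, 285, 3)
```

View pics/z0.png

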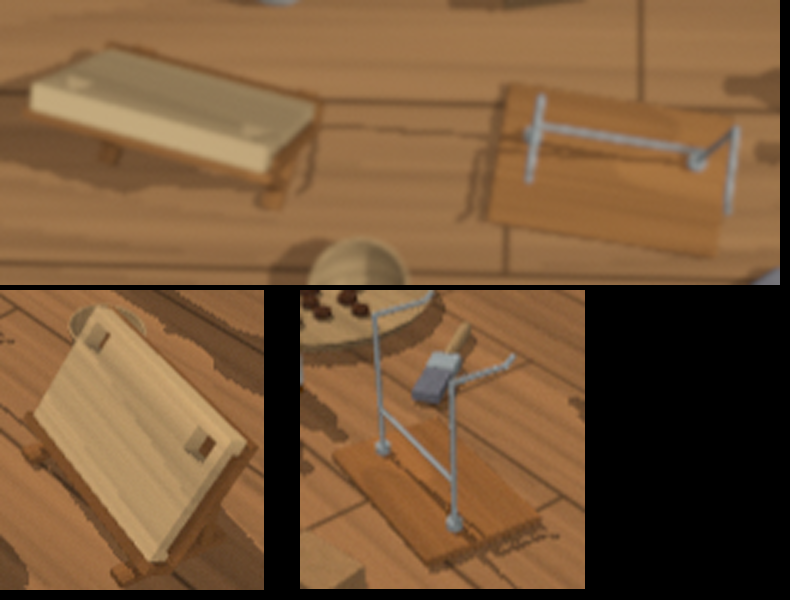

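The enlargement shows the front board's face corners, and the upright tops and tips of both hooks, in both views. I'll triangulate them.

```bash
cat > h.py <<'E'
import numpy as np,cv2,pickle
def ray(c,px):
    """camera centre and world direction of a pixel"""
    n=(np.array(px,float)-[c["K"][0,2],c["K"][1,2]])/c["K"][0,0]
    u=n.copy()
    for _ in range(10): u=n/(1+c["k1"]*(u@u))
    R=np.array(c["R"]);return -R.T@np.array(c["t"]),R.T@np.r_[u,1]
def onz(c,px,z):
    o,d=ray(c,px);return o+d*(z-o[2])/d[2]
def tri(c1,p1,c2,p2):
    o1,d1=ray(c1,p1);o2,d2=ray(c2,p2)
    s=np.linalg.lstsq(np.c_[d1,-d2],o2-o1,rcond=None)[0]
    a,b=o1+d1*s[0],o2+d2*s[1];return (a+b)/2,np.linalg.norm(a-b)
E
python3 - <<'E'
from h import *
np.set_printoptions(precision=4,suppress=True)
T=pickle.load(open("top.pkl","rb"));S=pickle.load(open("scene.pkl","rb"))
A=lambda x,y:(x/3+88-.33,y/3+155-.33)
B=lambda x,y:(x/2.4+275-.3,(y-290)/2.4+205-.3)
C=lambda x,y:((x-300)/2.85+190-.3,(y-290)/2.85+140-.3)
for n,a,b,z in [("top+y",A(35,82),B(245,442),.1775),("top-y",A(275,150),B(100,305),.1775),("bot+y",A(110,45),B(155,560),.045),("bot-y",A(318,100),B(35,415),.045),
 ("upA",A(540,95),C(453,385),.2),("upB",A(738,125),C(375,315),.2),("tipA",A(528,182),C(513,357),.211),("tipB",A(730,213),C(433,300),.211),
 ("footA",A(533,133),C(455,522),.015),("footB",A(697,160),C(383,447),.015)]:
    print(n,*tri(T,a,S,b),onz(T,a,z)[:2],onz(S,b,z)[:2])
for n,p,z in [("tin",(180,140),.05),("jar",(236,132),.065),("bowl",(207,248),.045),("carton",(268,140),.055),("bottle1",(390,176),.125),("b2",(402,202),.125),("brushhead",(347,250),.02)]: print(n,onz(T,p,z)[:2])
E
```

```text
top+y [0.5769 0.3223 0.1792] 0.01648711225163427 [0.5818 0.3158] [0.5688 0.3272]
top-y [0.5221 0.1012 0.1769] 0.010761374648668904 [0.5255 0.097 ] [0.5189 0.1056]
bot+y [0.6476 0.3027 0.0521] 0.011166473791093624 [0.6528 0.3008] [0.6388 0.3039]
bot-y [0.5961 0.0871 0.0483] 0.010321370957750459 [0.6003 0.0838] [0.5903 0.0887]
upA [ 0.5738 -0.1339  0.2014] 0.005366913077290249 [ 0.5762 -0.1358] [ 0.5711 -0.1332]
upB [ 0.5504 -0.3058  0.2032] 0.007002386212075942 [ 0.5537 -0.309 ] [ 0.5457 -0.307 ]
tipA [ 0.4975 -0.1261  0.2087] 0.0011083290195986358 [ 0.4976 -0.1264] [ 0.4999 -0.1226]
tipB [ 0.4741 -0.2982  0.1997] 0.0068377378945566865 [ 0.4752 -0.2982] [ 0.4857 -0.2771]
footA [ 0.5739 -0.1346  0.0228] 0.0052657995702251785 [ 0.5773 -0.1367] [ 0.5665 -0.1399]
footB [ 0.5502 -0.3048  0.0217] 0.004428857172577155 [ 0.553  -0.3077] [ 0.5438 -0.3108]
tin [0.7515 0.1344]
jar [ 0.7768 -0.0404]
bowl [0.4199 0.0343]
carton [ 0.757  -0.1404]
bottle1 [ 0.6325 -0.4899]
b2 [ 0.5574 -0.5203]
brushhead [ 0.4248 -0.3875]
```

```bash
cat >> h.py <<'E'
from scipy.spatial.transform import Rotation as Ro
def go(s,xyz,yaw_y):
    """tool-frame shift in cm (before any turn) and turn about tool z so tool y gets world azimuth yaw_y"""
    R=Ro.from_rotvec(s["eef_rot"]).as_matrix()
    d=R.T@(np.array(xyz)-s["position"])*100
    a=np.arctan2(R[1,1],R[0,1]);t=-(yaw_y-a+np.pi)%(2*np.pi)
    t=(-(yaw_y-a)+np.pi)%(2*np.pi)-np.pi
    return np.round(d,2),round(t,3),"azimuth now",round(a,3)
E
python3 - <<'E'
from h import *
from workcell import robot,vision
s=robot.sense();c=vision.capture("wrist")
print(np.round(c["tool_from_camera"],4),c["K"][0,0],c["k1"])
print(go(s,(.42,-.2,.40),-.135))
print(go(s,(.5,.2,.40),-.24))
E
```

```text
[[ 3.000e-04 -9.622e-01 -2.724e-01  6.830e-02]
 [ 1.000e+00  0.000e+00  8.000e-04  2.000e-03]
 [-8.000e-04 -2.724e-01  9.622e-01 -1.237e-01]
 [ 0.000e+00  0.000e+00  0.000e+00  1.000e+00]] 267.4082779240161 0.008480074536393817
(array([ 28.72, -18.38, -15.03]), np.float64(-0.975), 'azimuth now', np.float64(-1.11))
(array([ 53.68, -50.65, -14.96]), np.float64(-0.87), 'azimuth now', np.float64(-1.11))
```

Request:
carry_out(plan=[[100,4.7,-3,-2,0],[100,4.7,-3,-2,0],[100,4.7,-3,-2,0],[100,4.7,-3,-2,0],[100,4.7,-3,-2,0],[100,4.7,-3,-2,0],[100,0,0,0,-0.165],[100,0,0,0,-0.165],[100,0,0,0,-0.165],[100,0,0,0,-0.165],[100,0,0,0,-0.165],[100,0,0,0,-0.15]])

```text
t: 1.65
position: [0.4169, -0.2059, 0.3699]
eef_rot: [-2.36, -2.072, 0.001]
wrist_force: [-0.0, -0.4, -0.1]
finger_gap: 1.0
finger_force: 0.0
```

```bash
cat >> h.py <<'E'
def wrist(name):
    from workcell import robot,vision
    s=robot.sense();c=vision.capture("wrist")
    M=np.eye(4);M[:3,:3]=Ro.from_rotvec(s["eef_rot"]).as_matrix();M[:3,3]=s["position"]
    W=np.linalg.inv(M@np.array(c["tool_from_camera"]))
    c["R"],c["t"]=W[:3,:3],W[:3,3]
    pickle.dump(c,open(name+".pkl","wb"));cv2.imwrite(f"pics/{name}.png",c["img"][:,:,::-1]);return s,c
E
python3 - <<'E'
from h import *
s,c=wrist("w1")
print(s["position"],s["wrist_force"],s["t"],go(s,(.52,.17,.40),-.24),go(s,s["position"],-.135))
E
```

```text
[ 0.41688661 -0.20590511  0.36990256] [-0.0318227  -0.41439234 -0.11748972] 1.65 (array([38.61,  5.35, -3.01]), np.float64(0.11), 'azimuth now', np.float64(-0.13)) (array([0., 0., 0.]), np.float64(0.005), 'azimuth now', np.float64(-0.13))
```

View pics/w1.png

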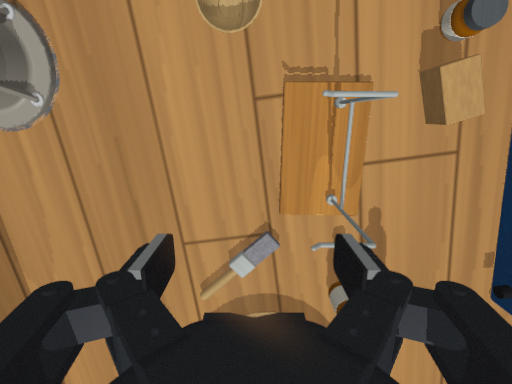

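Wrist view: hook A runs from its tip (325,94) to its bend (396,95), and hook B from (313,246) to (374,246). Next I'll compute these and go over the rack.

Run:
```python
from h import *
np.set_printoptions(precision=4,suppress=True)
c=pickle.load(open("w1.pkl","rb"))
for p,z in [((325,94),.211),((396,95),.2),((313,246),.211),((374,246),.2)]: print(onz(c,p,z))
```

```text
[ 0.4989 -0.1291  0.211 ]
[ 0.5742 -0.1393  0.2   ]
[ 0.4755 -0.2944  0.211 ]
[ 0.5505 -0.3099  0.2   ]
```

Request:
carry_out(plan=[[100,5.8,0.8,-0.5,0],[100,5.8,0.8,-0.5,0],[100,5.8,0.8,-0.5,0],[100,5.8,0.8,-0.5,0],[100,5.8,0.8,-0.5,0],[100,5.8,0.8,0,0],[100,3.0,0.5,0,0.11],[100,0,0,0,0],[100,0,0,0,0]])

```text
t: 2.82
position: [0.5206, 0.1604, 0.395]
eef_rot: [2.477, 1.931, -0.002]
wrist_force: [-0.2, 0.0, 0.0]
finger_gap: 1.001
finger_force: 0.0
```

Run:
```python
from h import *
s,c=wrist("w2")
print(s["position"],s["eef_rot"],s["wrist_force"],s["t"])
```

```text
[0.52058619 0.16038148 0.39499398] [ 2.47708463e+00  1.93113136e+00 -1.90749637e-03] [-0.21302907  0.02208344  0.02175753] 2.825
```

View pics/w2.png

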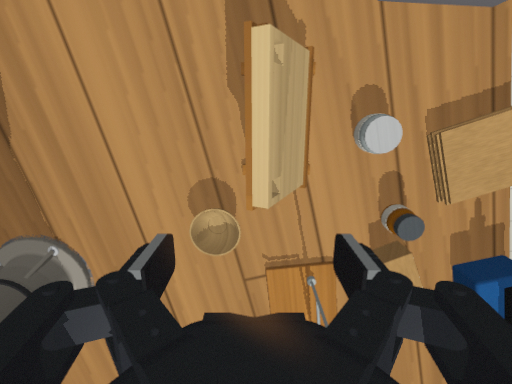

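Wrist view: the front board's upper front corners are at (271,26) and (273,207). Its lower front corners are at (310,46) and (303,186).

Run:
```python
from h import *
np.set_printoptions(precision=4,suppress=True)
c=pickle.load(open("w2.pkl","rb"))
P=[onz(c,p,z) for p,z in [((272,26),.1775),((273.5,207),.1775),((310,46),.045),((303,186),.045)]]
for p in P: print(p)
for a,b in((0,1),(2,3)):
    d=P[a]-P[b];print(np.linalg.norm(d),-np.arctan2(d[0],d[1]))
m=sum(P)/4;print("front face centre",m)
# edge profile across strip at several rows
g=c["img"].astype(int)
for v in(60,120,170): print(v,[(u,*g[v,u]) for u in range(244,280,2)])
```

```text
[0.581  0.3128 0.1775]
[0.5344 0.1023 0.1775]
[0.6501 0.3047 0.045 ]
[0.5947 0.081  0.045 ]
0.21563400435741456 -0.21774880585341616
0.23050711865076812 -0.24311479074555636
front face centre [0.59   0.2002 0.1112]
60 [(244, np.int64(141), np.int64(96), np.int64(49)), (246, np.int64(149), np.int64(101), np.int64(48)), (248, np.int64(149), np.int64(102), np.int64(49)), (250, np.int64(150), np.int64(102), np.int64(49)), (252, np.int64(202), np.int64(174), np.int64(123)), (254, np.int64(207), np.int64(181), np.int64(130)), (256, np.int64(208), np.int64(184), np.int64(131)), (258, np.int64(207), np.int64(180), np.int64(129)), (260, np.int64(207), np.int64(182), np.int64(130)), (262, np.int64(208), np.int64(182), np.int64(131)), (264, np.int64(207), np.int64(180), np.int64(129)), (266, np.int64(208), np.int64(182), np.int64(130)), (268, np.int64(208), np.int64(184), np.int64(133)), (270, np.int64(188), np.int64(164), np.int64(115)), (272, np.int64(179), np.int64(153), np.int64(107)), (274, np.int64(156), np.int64(133), np.int64(92)), (276, np.int64(153), np.int64(130), np.int64(90)), (278
[... 1217 characters left out ...]
t64(170), np.int64(119)), (254, np.int64(207), np.int64(181), np.int64(129)), (256, np.int64(209), np.int64(183), np.int64(131)), (258, np.int64(205), np.int64(178), np.int64(126)), (260, np.int64(208), np.int64(182), np.int64(131)), (262, np.int64(208), np.int64(182), np.int64(130)), (264, np.int64(206), np.int64(179), np.int64(129)), (266, np.int64(208), np.int64(182), np.int64(128)), (268, np.int64(194), np.int64(169), np.int64(119)), (270, np.int64(175), np.int64(150), np.int64(104)), (272, np.int64(179), np.int64(152), np.int64(109)), (274, np.int64(176), np.int64(150), np.int64(104)), (276, np.int64(168), np.int64(143), np.int64(100)), (278, np.int64(160), np.int64(136), np.int64(94))]
```

Run:
```python
from h import *
np.set_printoptions(precision=4,suppress=True)
c=pickle.load(open("w2.pkl","rb"))
for z,pts in((.1775,[(270.2,60),(269.5,120),(268.6,170)]),(.166,[(251.2,60),(251.2,120),(251.2,170)])):
    P=[onz(c,p,z) for p in pts];d=P[0]-P[2];print(P,-np.arctan2(d[0],d[1]))
# column extents of tan strip along u=260
g=c["img"].astype(int);t=(g[:,:,0]>185)&(g[:,:,2]>100)
for u in(256,260,264): r=np.where(t[:230,u])[0];print(u,r.min(),r.max(),onz(c,(u,r.min()-.5),.17),onz(c,(u,r.max()+.5),.17))
```

```text
[array([0.5711, 0.2795, 0.1775]), array([0.555 , 0.2141, 0.1775]), array([0.5396, 0.1534, 0.1775])] -0.24496100280879468
[array([0.5501, 0.2869, 0.166 ]), array([0.533 , 0.2194, 0.166 ]), array([0.5171, 0.1566, 0.166 ])] -0.24880969322371668
256 27 206 [0.564  0.3188 0.17  ] [0.5111 0.1062 0.17  ]
260 26 206 [0.5687 0.3186 0.17  ] [0.5165 0.1048 0.17  ]
264 25 207 [0.5734 0.3185 0.17  ] [0.5215 0.1021 0.17  ]
```

Request:
carry_out(plan=[[100,0,0,0,-0.1745],[100,0,0,0,-0.1745],[100,0,0,0,-0.1745],[100,0,0,0,-0.1745],[100,0,0,0,-0.1745],[100,0,0,0,-0.1745],[100,0,0,0,-0.1745],[100,0,0,0,-0.1745],[100,0,0,0,-0.1745]])

```text
t: 4.0
position: [0.5207, 0.1593, 0.3955]
eef_rot: [0.381, 3.118, -0.002]
wrist_force: [-0.5, -0.6, 0.2]
finger_gap: 1.001
finger_force: 0.0
```

Request:
carry_out(plan=[[100,-1.34,4.84,0,0],[100,-1.34,4.84,0,0],[100,-1.34,4.84,0,0],[100,-1.34,4.84,0,0],[100,-1.34,4.84,0,0],[100,0,0,4.5,0],[100,0,0,4.5,0],[100,0,0,4.5,0],[100,0,0,4.5,0],[100,0,0,4.5,0],[100,0,0,0,0],[100,0,0,0,0]])

```text
t: 5.5
position: [0.6286, 0.3487, 0.1631]
eef_rot: [-0.421, -3.089, -0.007]
wrist_force: [0.1, -1.3, 0.2]
finger_gap: 1.002
finger_force: 0.0
```

```bash
cat >> h.py <<'E'
psi=-.243;ux=np.array([np.cos(psi),np.sin(psi)]);uy=np.array([-np.sin(psi),np.cos(psi)])
def rk(p): p=np.array(p);return np.round([ux@p[:2]-.5005,uy@p[:2]-.336,p[2]],4)  # world -> rack
E
python3 - <<'E'
from h import *
s,c=wrist("w3")
print(s["position"],rk(s["position"]),go(s,s["position"],1.328),s["qpos"],s["t"],s["wrist_force"])
E
```

```text
[0.62864445 0.34872787 0.16314302] [0.0258 0.1537 0.1631] (array([0., 0., 0.]), np.float64(-0.028), 'azimuth now', np.float64(1.3)) [-0.27375743  0.78632166 -0.51466465  1.04462796  0.34033874  1.40473369
  0.58231486] 5.5 [ 0.13772463 -1.25853281  0.15864994]
```

View pics/w3.png

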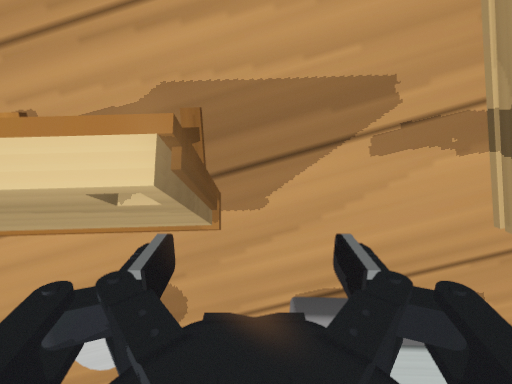

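The arm came up short at rack y 0.154. The view shows the board's +y end at (155–215, 135–228), left of the jaws. I'll finish the approach before descending.

Request:
carry_out(plan=[[100,-0.2,1.2,0,-0.028],[100,-0.2,1.2,0,0],[100,-0.3,1.2,0,0],[100,0,0,0,0],[100,0,0,0,0]])

```text
t: 6.18
position: [0.6434, 0.3824, 0.1623]
eef_rot: [-0.375, -3.094, -0.006]
wrist_force: [0.2, 0.0, -0.5]
finger_gap: 1.001
finger_force: 0.0
```

Run:
```python
from h import *
from workcell import robot
s=robot.sense()
print(rk(s["position"]),go(s,s["position"],1.328),s["t"],s["wrist_force"])
# check: board end & lip in w3 (upper-front corner), rack frame
c=pickle.load(open("w3.pkl","rb"))
print(rk(onz(c,(157,186),.1775)),rk(onz(c,(157,136),.166)),rk(onz(c,(213,228),.045)))
```

```text
[0.032  0.19   0.1623] (array([0., 0., 0.]), np.float64(0.001), 'azimuth now', np.float64(1.329)) 6.175 [ 0.17319958  0.01789962 -0.46580964]
[-0.0141  0.1116  0.1775] [-0.0345  0.1099  0.166 ] [0.0595 0.1111 0.045 ]
```

Request:
carry_out(plan=[[100,0,0,2,0],[100,-0.1,0,2,0],[100,0,0,1.6,0],[100,0,0,0,0],[100,0,-0.7,0,0],[100,0,-0.7,0,0],[100,0,-0.5,0,0],[100,0,-0.5,0,0],[100,0,-0.5,0,0],[100,0,-0.5,0,0],[100,0,0,0,0]])

```text
t: 7.55
position: [0.6342, 0.3491, 0.1047]
eef_rot: [-0.375, -3.092, -0.004]
wrist_force: [0.8, -0.7, 0.5]
finger_gap: 0.999
finger_force: 0.0
```

Run:
```python
from h import *
s,c=wrist("w4")
print(rk(s["position"]),go(s,s["position"],1.328),s["t"],s["wrist_force"])
```

```text
[0.031  0.1554 0.1047] (array([0., 0., 0.]), np.float64(0.001), 'azimuth now', np.float64(1.329)) 7.55 [ 0.84068777 -0.73197036  0.52842905]
```

View pics/w4.png

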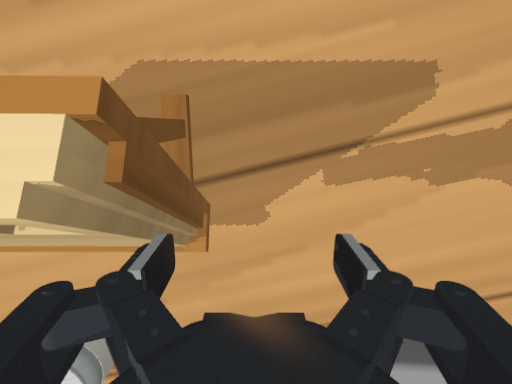

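The front board has moved alone: its end is at (22,183) and the others' ends are at (65,115). I'll keep pushing.

Request:
carry_out(plan=[[100,0,-0.6,0,0],[100,0,-0.6,0,0],[100,0,-0.6,0,0],[100,0,-0.6,0,0],[100,0,-0.6,0,0],[100,0,-0.6,0,0],[100,0,-0.6,0,0],[100,0,-0.6,0,0],[100,0,-0.6,0,0],[100,0,-0.6,0,0],[100,0,-0.6,0,0],[100,0,0,0,0]])

```text
t: 9.1
position: [0.6186, 0.2841, 0.1046]
eef_rot: [-0.376, -3.092, -0.002]
wrist_force: [0.6, -0.4, -0.1]
finger_gap: 1.003
finger_force: 0.0
```

Run:
```python
from h import *
from workcell import robot,vision
s=robot.sense();a=vision.capture("top");b=vision.capture("scene")
pickle.dump(a,open("top1.pkl","wb"));pickle.dump(b,open("scene1.pkl","wb"))
print(rk(s["position"]),go(s,s["position"],1.328),s["t"],s["wrist_force"])
A=cv2.resize(a["img"][120:270,80:280],(800,600),interpolation=cv2.INTER_CUBIC)[:,:,::-1]
B=cv2.resize(b["img"][190:340,240:400],(640,600),interpolation=cv2.INTER_CUBIC)[:,:,::-1]
cv2.imwrite("pics/push.png",np.hstack([cv2.resize(A,(400,300)),cv2.resize(B,(400,300))]))
```

```text
[0.0315 0.0886 0.1046] (array([0., 0., 0.]), np.float64(0.001), 'azimuth now', np.float64(1.329)) 9.1 [ 0.55475178 -0.41933345 -0.06237832]
```

View pics/push.png

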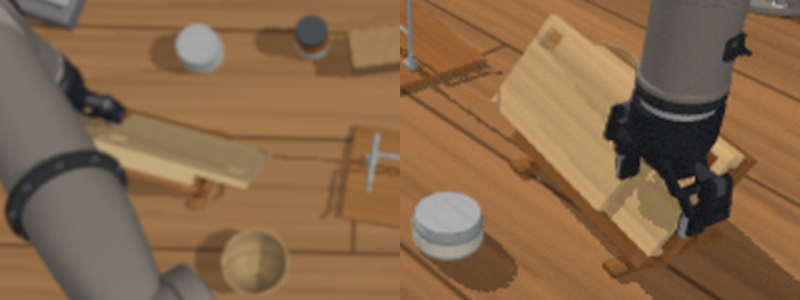

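Request:
carry_out(plan=[[100,0,-0.3,0,0],[100,0,-0.3,0,0],[100,0,0,0,0],[100,0,0.8,0,0],[100,0,0.7,0,0],[100,0,0,-4,0],[100,0,0,-4,0],[100,0,0,-4,0],[100,0,0,-4,0],[100,0,0,0,0]])

```text
t: 10.45
position: [0.6263, 0.2952, 0.2693]
eef_rot: [-0.375, -3.099, -0.013]
wrist_force: [0.4, 1.1, -0.1]
finger_gap: 0.999
finger_force: 0.0
```

Request:
carry_out(plan=[[41,0,0,0,0.1745],[41,0,0,0,0.1745],[41,0,0,0,0.1745],[41,0,0,0,0.1745],[41,0,0,0,0.1745],[41,0,0,0,0.1745],[41,0,0,0,0.1745],[41,0,0,0,0.1745],[41,0,0,0,0.1745],[41,0,0,0,0]])

```text
t: 11.7
position: [0.6243, 0.2934, 0.2632]
eef_rot: [-2.453, -1.929, 0.03]
wrist_force: [-0.1, 0.3, 0.4]
finger_gap: 0.408
finger_force: 0.0
```

Request:
carry_out(plan=[[41,-3.5,-0.6,0,0],[41,-3.5,-0.6,0,0],[41,-3.5,-0.6,0,0],[41,-3.5,-0.6,0,0],[41,-3.5,-0.6,0,0],[41,-3.5,-0.6,0,0],[41,-2.4,-0.5,0,0],[41,0,0,0,0],[41,0,0,0,0]])

```text
t: 12.82
position: [0.5294, 0.0772, 0.2656]
eef_rot: [-2.452, -1.928, 0.026]
wrist_force: [-0.4, 0.9, 0.1]
finger_gap: 0.41
finger_force: 0.0
```

Run:
```python
from h import *
s,c=wrist("w5")
print(rk(s["position"]),go(s,s["position"],-.243),s["t"],s["wrist_force"],s["finger_gap"])
```

```text
[-0.0052 -0.1337  0.2656] (array([0., 0., 0.]), np.float64(0.005), 'azimuth now', np.float64(-0.238)) 12.825 [-0.43634119  0.8507527   0.08233502] 0.4098927495553116
```

View pics/w5.png

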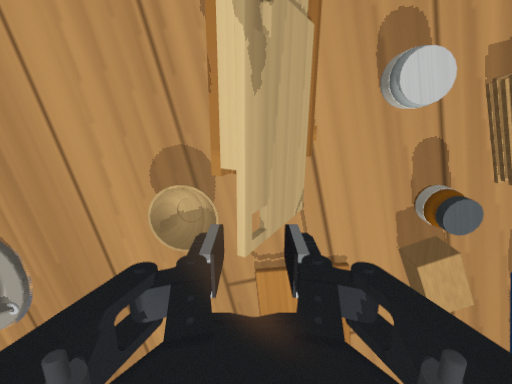

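The overhanging end is at (247,256) with its slot at (262,215), between the half-open jaws. I'll check the end position numerically.

Run:
```python
from h import *
c=pickle.load(open("w5.pkl","rb"))
print(rk(onz(c,(240,255),.1737)),rk(onz(c,(252,250),.1775)),rk(onz(c,(228,173),.17)))
for p in((300,190),(310,155)): print(rk(onz(c,p,.045)))
```

```text
[-0.019  -0.1881  0.1737] [-0.0081 -0.1808  0.1775] [-0.0287 -0.1137  0.17  ]
[ 0.0513 -0.1624  0.045 ]
[ 0.0616 -0.1157  0.045 ]
```

Request:
carry_out(plan=[[41,-0.25,-0.5,0,0],[41,0,0,0,0],[41,0,0,2.6,0],[41,0,0,2.6,0],[41,0,0,2.6,0],[41,0,0,2.6,0],[41,0,0,0,0],[41,0,0,0,0]])

```text
t: 13.88
position: [0.5216, 0.0755, 0.1629]
eef_rot: [-2.455, -1.926, 0.025]
wrist_force: [0.8, 0.8, -0.9]
finger_gap: 0.41
finger_force: 0.0
```

Run:
```python
from h import *
from workcell import robot
s=robot.sense()
print(rk(s["position"]),s["t"],s["wrist_force"],s["finger_gap"])
```

```text
[-0.0124 -0.1373  0.1629] 13.875 [ 0.76527929  0.84338274 -0.89541764] 0.41040987344287905
```

Request:
carry_out(plan=[[38,0,0.8,-0.35,0],[36,0,0.8,-0.35,0],[34,0,0.8,-0.25,0],[32,0,0.8,-0.25,0],[30,0,0.8,-0.15,0],[28,0,0.8,-0.15,0],[26,0,0.8,-0.1,0],[26,0,0,0,0],[26,0,0,0,0]], force=40)

```text
t: 15.0
position: [0.5756, 0.0617, 0.1763]
eef_rot: [-2.455, -1.926, 0.028]
wrist_force: [-0.3, -0.8, -0.2]
finger_gap: 0.259
finger_force: 0.1
```

Run:
```python
from h import *
s,c=wrist("w6")
print(rk(s["position"]),s["t"],s["wrist_force"],s["finger_gap"],s["finger_force"])
```

```text
[ 0.0433 -0.1376  0.1763] 15.0 [-0.29685614 -0.82761904 -0.23377488] 0.25935646498920273 0.06906385067850351
```

View pics/w6.png

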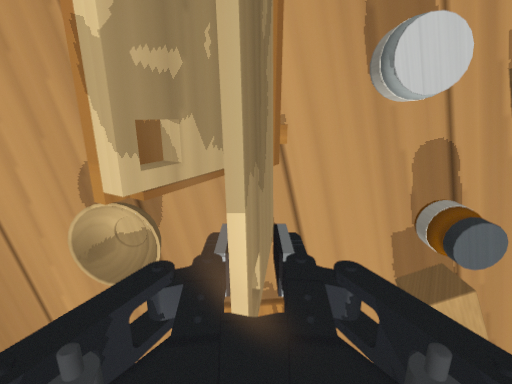

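The board stands nearly upright between the pads (top edge at (245,215–310)), clear of the other two. Now I'll grip it.

Request:
carry_out(plan=[[18,0,0,0,0],[12,0,0,0,0],[5,0,0,0,0],[0,0,0,0,0],[0,0,0,0,0],[0,0,0,0,0]], force=50)

```text
t: 15.8
position: [0.5802, 0.0603, 0.178]
eef_rot: [-2.464, -1.927, 0.015]
wrist_force: [5.6, -0.8, -2.2]
finger_gap: 0.087
finger_force: 49.0
```

Request:
carry_out(plan=[[0,0,0.1,-0.5,0],[0,0,0.2,-1,0],[0,0,0,-2,0],[0,0,0,-2,0],[0,0,0,-2,0],[0,0,0,-2,0],[0,0,0,0,0],[0,0,0,0,0]])

```text
t: 16.8
position: [0.5801, 0.0606, 0.2702]
eef_rot: [-2.453, -1.925, 0.031]
wrist_force: [0.6, -0.4, -0.5]
finger_gap: 0.087
finger_force: 48.8
```

Run:
```python
from h import *
s,c=wrist("w7")
print(s["position"],rk(s["position"]),s["t"],s["wrist_force"],s["torque"],s["finger_gap"],s["finger_force"],go(s,s["position"],-.135))
```

```text
[0.58011647 0.06057885 0.27017278] [ 0.048  -0.1376  0.2702] 16.8 [ 0.56893613 -0.36170711 -0.54704077] [-0.07871478 -0.03737057 -0.00484932] 0.08672799358797344 48.81579369306564 (array([0., 0., 0.]), np.float64(-0.105), 'azimuth now', np.float64(-0.24))
```

View pics/w7.png

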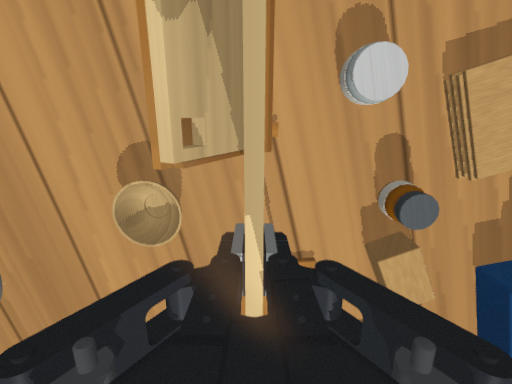

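Request:
carry_out(plan=[[0,0,0,-2,0],[0,0,0,-2,0],[0,0,0,-2,0],[0,0,0,-2,0],[0,0,0,-2,0],[0,0,0,0,0]], force=60)

```text
t: 17.6
position: [0.5842, 0.06, 0.3718]
eef_rot: [-2.456, -1.926, 0.025]
wrist_force: [-0.2, -0.3, -1.3]
finger_gap: 0.087
finger_force: 59.7
```

Request:
carry_out(plan=[[0,-2.5,-0.4,0,0],[0,-3.5,-0.6,0,0],[0,-3.5,-0.6,0,0],[0,-3.5,-0.6,0,0],[0,-3.5,-0.6,0,0],[0,-3.5,-0.6,0,0],[0,-3.5,-0.6,0,0],[0,-3.5,-0.6,0,0],[0,-3.5,-0.6,0,0],[0,-3.0,-0.6,0,0],[0,-1,-0.2,0,-0.05],[0,0,0,0,-0.052]])

```text
t: 19.1
position: [0.4419, -0.2622, 0.3711]
eef_rot: [-2.353, -2.044, 0.028]
wrist_force: [-0.9, -0.2, -2.1]
finger_gap: 0.086
finger_force: 59.7
```

Request:
carry_out(plan=[[0,0,0,0,0],[0,0,0,0,0]])

```text
t: 19.35
position: [0.4432, -0.2605, 0.3722]
eef_rot: [-2.352, -2.046, 0.026]
wrist_force: [0.0, -0.8, -1.5]
finger_gap: 0.085
finger_force: 59.7
```

```bash
cat >> h.py <<'E'
ps=-.138;sx=np.array([np.cos(ps),np.sin(ps)]);sy=np.array([-np.sin(ps),np.cos(ps)]);s0=np.array([.5622,-.2225])
def sk(p): p=np.array(p);return np.round([sx@(p[:2]-s0),sy@(p[:2]-s0),p[2]],4)  # world -> stand
def onboard(s,c,px,off):
    """ray onto the held board's face, in tool x (along board) and height over TCP, mm"""
    R=Ro.from_rotvec(s["eef_rot"]).as_matrix();n=R[:,1];o,d=ray(c,px)
    P=o+d*((s["position"]+off*n-o)@n)/(d@n);q=R.T@(P-s["position"])*1000
    return np.round([q[0],-q[2]],1)
E
cat > meas.py <<'E'
from h import *
from workcell import robot,vision
import sys
s=robot.sense();c=vision.capture("scene")
pickle.dump((s,c),open(sys.argv[1],"wb"))
print(s["position"],sk(s["position"]),s["t"],s["finger_gap"],s["finger_force"],s["wrist_force"],go(s,s["position"],ps)[1])
g=c["img"].astype(int);m=((g[:,:,0]>140)&(g[:,:,1]>.8*g[:,:,0])&(g[:,:,2]>.5*g[:,:,0])&(g[:,:,2]<.78*g[:,:,0])).astype(np.uint8)
# search only near the projected board
R=Ro.from_rotvec(s["eef_rot"]).as_matrix()
q=np.array([R@np.array([a,0,b])+s["position"] for a in(-.085,.19) for b in(-.04,.16)])
u=cv2.projectPoints(q,cv2.Rodrigues(np.array(c["R"]))[0],np.array(c["t"]),np.array(c["K"]),np.array([c["k1"],0,0,0.]))[0][:,0]
w=np.zeros_like(m);cv2.fillConvexPoly(w,cv2.convexHull(u.astype(np.int32)),1);m&=w
print("window",u.min(0),u.max(0))
n,L,st,_=cv2.connectedComponentsWithStats(m)
k=[i for i in range(1,n) if st[i,4]>60];M=np.isin(L,k).astype(np.uint8);print(st[k])
pts=cv2.findNonZero(M);h=cv2.convexHull(pts)
for p in cv2.approxPolyDP(h,4,True)[:,0]: print(p,onboard(s,c,p,.004))
cs,hi=cv2.findContours(M,cv2.RETR_CCOMP,cv2.CHAIN_APPROX_NONE)
for i,x in enumerate(cs):
    if hi[0][i][3]>=0 and cv2.contourArea(x)>8:
        Q=np.array([onboard(s,c,p,.004) for p in x[:,0]]);print("hole",cv2.contourArea(x),Q.min(0),Q.max(0))
E
python3 meas.py m1.pkl
```

```text
[ 0.44324272 -0.26052537  0.3722303 ] [-0.1126 -0.054   0.3722] 19.35 0.08479011893562569 59.726918041706085 [ 0.00732856 -0.79015707 -1.49643742] -0.001
window [234.97373996  72.83711571] [286.72928813 165.66055729]
[[250  87  35  31  99]]
[283 117] [180.5  -9.9]
[250  87] [11.  23.5]
[283 105] [179.4  23.9]
```

Run:
```python
from h import *
s,c=pickle.load(open("m1.pkl","rb"));R=Ro.from_rotvec(s["eef_rot"]).as_matrix()
pr=lambda a,h:cv2.projectPoints((R@np.array([a,.004,-h])+s["position"])[None],cv2.Rodrigues(np.array(c["R"]))[0],np.array(c["t"]),np.array(c["K"]),np.array([c["k1"],0,0,0.]))[0][0,0]
def line(tag,P):
    print(tag)
    for a,h in P:
        u=pr(a,h).round().astype(int);print((round(a*1e3),round(h*1e3)),tuple(u),c["img"][u[1],u[0]].tolist(),end="; ")
    print()
line("vert a=.1",[(.1,h) for h in np.arange(.03,-.17,-.008)])
line("horiz h=-.08",[(a,-.08) for a in np.arange(-.09,.2,.008)])
line("horiz h=-.02",[(a,-.02) for a in np.arange(-.09,.2,.006)])
```

```text
vert a=.1
(100, 30) (np.int64(267), np.int64(94)) [102, 66, 34]; (100, 22) (np.int64(267), np.int64(97)) [150, 124, 86]; (100, 14) (np.int64(267), np.int64(99)) [139, 111, 79]; (100, 6) (np.int64(267), np.int64(102)) [133, 108, 74]; (100, -2) (np.int64(267), np.int64(105)) [129, 105, 73]; (100, -10) (np.int64(267), np.int64(107)) [123, 100, 69]; (100, -18) (np.int64(267), np.int64(110)) [117, 95, 67]; (100, -26) (np.int64(267), np.int64(113)) [120, 98, 67]; (100, -34) (np.int64(267), np.int64(115)) [114, 94, 64]; (100, -42) (np.int64(267), np.int64(118)) [122, 99, 68]; (100, -50) (np.int64(267), np.int64(120)) [128, 104, 72]; (100, -58) (np.int64(267), np.int64(123)) [126, 101, 68]; (100, -66) (np.int64(267), np.int64(125)) [123, 98, 70]; (100, -74) (np.int64(267), np.int64(128)) [125, 102, 70]; (100, -82) (np.int64(267), np.int64(130)) [125, 101, 70]; (100, -90) (np.int64(267), np.int64(133)) [126, 103, 72]; (100, -98) (np.int64(267), np.int64(135)) [129, 102, 73]; (100, -106) (np.int64(267), np.int64(138)) [127, 103, 72]; (100, -114) (np.int64(267), np.int64(140)) [136, 112, 77]; (
[... 4567 characters left out ...]
, 70]; (132, -20) (np.int64(273), np.int64(114)) [120, 97, 68]; (138, -20) (np.int64(274), np.int64(115)) [128, 104, 70]; (144, -20) (np.int64(275), np.int64(116)) [128, 103, 73]; (150, -20) (np.int64(277), np.int64(117)) [131, 105, 73]; (156, -20) (np.int64(278), np.int64(117)) [132, 105, 72]; (162, -20) (np.int64(279), np.int64(118)) [126, 102, 70]; (168, -20) (np.int64(280), np.int64(119)) [122, 99, 68]; (174, -20) (np.int64(282), np.int64(120)) [139, 114, 79]; (180, -20) (np.int64(283), np.int64(120)) [140, 115, 79]; (186, -20) (np.int64(284), np.int64(121)) [149, 108, 72]; (192, -20) (np.int64(285), np.int64(122)) [156, 108, 66]; (198, -20) (np.int64(287), np.int64(123)) [158, 109, 70];
```

```bash
cat > meas2.py <<'E'
from h import *
from workcell import robot,vision
s=robot.sense();c=vision.capture("scene");t=vision.capture("top")
pickle.dump((s,c,t),open("m2.pkl","wb"))
R=Ro.from_rotvec(s["eef_rot"]).as_matrix()
def mask(i):
    g=i.astype(float);return (g[:,:,1]>.755*g[:,:,0])&(g[:,:,2]<.72*g[:,:,0])&(g[:,:,0]>75)
def pr(c,a,y,h): return cv2.projectPoints((R@np.array([a,y,-h])+s["position"])[None],cv2.Rodrigues(np.array(c["R"]))[0],np.array(c["t"]),np.array(c["K"]),np.array([c["k1"],0,0,0.]))[0][0,0]
def scan(c,P):  # last/first board pixel along a densely sampled segment of (a,y,h)
    m=mask(c["img"]).astype(np.float32)
    v=[cv2.getRectSubPix(m,(1,1),tuple(map(float,pr(c,*p))))[0,0] for p in P]
    k=[i for i,x in enumerate(v) if x>.5];return (P[k[0]],P[k[-1]],len(k)/(k[-1]-k[0]+1)) if k else None
r=lambda x:[np.round(np.array(q)*1e3,1).tolist() if np.ndim(q) else round(q,2) for q in x] if x else None
print("scene vertical")
for a in(.03,.06,.09,.12,.15): print(a,r(scan(c,[(a,.004,h) for h in np.arange(-.17,.05,.001)])))
print("scene horizontal")
for h in(-.04,-.07,-.1): print(h,r(scan(c,[(a,.004,h) for a in np.arange(-.1,.22,.001)])))
print("top, along the upper edge")
for y in(-.002,0,.002): print(y,r(scan(t,[(a,y,.014) for a in np.arange(.03,.22,.001)])))
E
python3 meas2.py
```

```text
scene vertical
0.03 [[30.0, 4.0, -130.0], [30.0, 4.0, 29.0], 1.0]
0.06 [[60.0, 4.0, -129.0], [60.0, 4.0, 24.0], 1.0]
0.09 [[90.0, 4.0, -130.0], [90.0, 4.0, 26.0], 1.0]
0.12 [[120.0, 4.0, -130.0], [120.0, 4.0, 27.0], 1.0]
0.15 [[150.0, 4.0, -130.0], [150.0, 4.0, 26.0], 0.87]
scene horizontal
-0.04 [[-44.0, 4.0, -40.0], [183.0, 4.0, -40.0], 1.0]
-0.07 [[-46.0, 4.0, -70.0], [185.0, 4.0, -70.0], 1.0]
-0.1 [[-49.0, 4.0, -100.0], [181.0, 4.0, -100.0], 1.0]
top, along the upper edge
-0.002 [[30.0, -2.0, 14.0], [174.0, -2.0, 14.0], 1.0]
0 [[30.0, 0.0, 14.0], [174.0, 0.0, 14.0], 1.0]
0.002 [[30.0, 2.0, 14.0], [174.0, 2.0, 14.0], 1.0]
```

Request:
carry_out(plan=[[0,-0.7,0,2,0],[0,0,0,2,0],[0,0,0,2,0],[0,0,0,2,0],[0,0,0,2,0],[0,0,0,2,0],[0,0,0,2,0],[0,0,0,2,0],[0,0,0,0,0],[0,0,0,0,0]])

```text
t: 20.75
position: [0.4388, -0.2672, 0.214]
eef_rot: [-2.354, -2.049, 0.024]
wrist_force: [0.3, -0.5, -1.6]
finger_gap: 0.086
finger_force: 59.7
```

```bash
python3 meas2.py
python3 - <<'E'
from h import *
s,c,t=pickle.load(open("m2.pkl","rb"))
print(sk(s["position"]),s["position"],s["finger_gap"],s["wrist_force"],s["torque"],s["t"],go(s,s["position"],ps)[1])
# grey wires in the top picture near hooks: stand-frame line positions at z=.203
g=t["img"].astype(int);m=(g[:,:,2]>g[:,:,0]*.9)&(g[:,:,2]>95)
v,u=np.nonzero(m[175:235,240:345]);P=np.array([sk(onz(t,(a+240,b+175),.203)) for a,b in zip(u,v)])
for y in(.086,-.086):
    for x in(-.065,-.05,-.035,-.02):
        q=P[(abs(P[:,1]-y)<.02)&(abs(P[:,0]-x)<.006)];print(y,x,len(q),q.mean(0) if len(q) else None)
E
```

```text
scene vertical
0.03 [[30.0, 4.0, -128.0], [30.0, 4.0, 30.0], 0.95]
0.06 [[60.0, 4.0, -127.0], [60.0, 4.0, 29.0], 0.92]
0.09 [[90.0, 4.0, -130.0], [90.0, 4.0, 28.0], 0.91]
0.12 [[120.0, 4.0, -129.0], [120.0, 4.0, 28.0], 1.0]
0.15 [[150.0, 4.0, -127.0], [150.0, 4.0, 28.0], 0.94]
scene horizontal
-0.04 [[-100.0, 4.0, -40.0], [183.0, 4.0, -40.0], 0.81]
-0.07 [[-44.0, 4.0, -70.0], [184.0, 4.0, -70.0], 0.93]
-0.1 [[-53.0, 4.0, -100.0], [185.0, 4.0, -100.0], 0.94]
top, along the upper edge
-0.002 [[30.0, -2.0, 14.0], [173.0, -2.0, 14.0], 1.0]
0 [[30.0, 0.0, 14.0], [174.0, 0.0, 14.0], 1.0]
0.002 [[30.0, 2.0, 14.0], [173.0, 2.0, 14.0], 1.0]
[-0.1161 -0.0612  0.214 ] [ 0.43880425 -0.26717342  0.21402937] 0.08624257078479372 [ 0.30852004 -0.51448292 -1.61512486] [-0.13094394  0.01174329 -0.00960409] 20.75 -0.001
0.086 -0.065 6 [-0.06383333  0.08683333  0.203     ]
0.086 -0.05 5 [-0.05096  0.0872   0.203  ]
0.086 -0.035 19 [-0.0353      0.08762632  0.203     ]
0.086 -0.02 7 [-0.02197143  0.08634286  0.203     ]
-0.086 -0.065 1 [-0.0682 -0.1008  0.203 ]
-0.086 -0.05 0 None
-0.086 -0.035 0 None
-0.086 -0.02 0 None
```

Request:
carry_out(plan=[[0,0,0.9,0,0],[0,0,0.9,0,0],[0,0,0.9,0,0],[0,0,0.9,0,0],[0,0,0.9,0,0],[0,0,0.9,0,0],[0,0,0,0,0]])

```text
t: 21.72
position: [0.4924, -0.2742, 0.2115]
eef_rot: [-2.352, -2.048, 0.025]
wrist_force: [-1.2, 0.4, -1.7]
finger_gap: 0.088
finger_force: 59.7
```

Run:
```python
from h import *
from workcell import robot
s=robot.sense();print(sk(s["position"]),s["wrist_force"],s["torque"],s["finger_gap"],s["finger_force"],s["t"])
```

```text
[-0.062  -0.0608  0.2115] [-1.23732303  0.44145149 -1.72339963] [-0.11813703 -0.01110161 -0.02603454] 0.08845071618392922 59.67604413628578 21.725
```

Request:
carry_out(plan=[[0,0,0.9,-0.1,0],[0,0,0.9,-0.05,0],[0,0,0.9,-0.05,0],[0,0,0,0,0],[0,0,0,0,0]])

```text
t: 22.35
position: [0.5182, -0.2782, 0.2128]
eef_rot: [-2.353, -2.047, 0.026]
wrist_force: [0.1, -0.4, -1.9]
finger_gap: 0.087
finger_force: 59.7
```

```bash
python3 meas2.py
python3 - <<'E'
from h import *
s,c,t=pickle.load(open("m2.pkl","rb"))
print(sk(s["position"]),s["wrist_force"],s["torque"],s["finger_gap"],s["finger_force"],s["t"])
# wires seen in front of / behind board in the top view: grey pixels by stand x around each hook
g=t["img"].astype(int);m=(g[:,:,2]>g[:,:,0]*.9)&(g[:,:,2]>95)
v,u=np.nonzero(m[175:235,240:345]);P=np.array([sk(onz(t,(a+240,b+175),.203)) for a,b in zip(u,v)])
q=P[abs(P[:,1]-.087)<.012];print(np.round(np.sort(q[:,0]),3))
E
```

```text
scene vertical
0.03 [[30.0, 4.0, -127.0], [30.0, 4.0, 32.0], 1.0]
0.06 [[60.0, 4.0, -127.0], [60.0, 4.0, 50.0], 0.92]
0.09 [[90.0, 4.0, -49.0], [90.0, 4.0, 28.0], 1.0]
0.12 [[120.0, 4.0, -129.0], [120.0, 4.0, 35.0], 0.94]
0.15 [[150.0, 4.0, -130.0], [150.0, 4.0, 29.0], 0.91]
scene horizontal
-0.04 [[-100.0, 4.0, -40.0], [186.0, 4.0, -40.0], 0.91]
-0.07 [[-77.0, 4.0, -70.0], [185.0, 4.0, -70.0], 0.86]
-0.1 [[-100.0, 4.0, -100.0], [184.0, 4.0, -100.0], 0.75]
top, along the upper edge
-0.002 [[30.0, -2.0, 14.0], [172.0, -2.0, 14.0], 1.0]
0 [[30.0, 0.0, 14.0], [173.0, 0.0, 14.0], 1.0]
0.002 [[30.0, 2.0, 14.0], [173.0, 2.0, 14.0], 1.0]
[-0.0359 -0.0612  0.2128] [ 0.07471852 -0.44902114 -1.92733962] [-0.12673772 -0.0434769   0.01537657] 0.08723616328596016 59.6835932135582 22.35
[-0.06  -0.059 -0.057 -0.057 -0.054 -0.054 -0.052 -0.051 -0.049 -0.046
 -0.046 -0.044 -0.041 -0.006 -0.006 -0.003]
```

Both wires now pass through the slots with no contact force. I'll lower until the wrist force shows the hooks carrying the board.

Request:
carry_out(plan=[[0,0,0,0.3,0],[0,0,0,0.3,0],[0,0,0,0.3,0],[0,0,0,0,0]])

```text
t: 22.95
position: [0.5179, -0.278, 0.2035]
eef_rot: [-2.353, -2.047, 0.026]
wrist_force: [-0.3, 0.3, -0.7]
finger_gap: 0.086
finger_force: 59.7
```

Request:
carry_out(plan=[[0,0,0,0.2,0],[0,0,0,0,0]])

```text
t: 23.2
position: [0.5181, -0.278, 0.2018]
eef_rot: [-2.353, -2.048, 0.025]
wrist_force: [0.3, -0.3, -1.5]
finger_gap: 0.086
finger_force: 59.7
```

Request:
carry_out(plan=[[0,0,0,0.2,0],[0,0,0,0,0]])

```text
t: 23.45
position: [0.518, -0.278, 0.1997]
eef_rot: [-2.353, -2.047, 0.026]
wrist_force: [0.2, -0.1, -1.4]
finger_gap: 0.087
finger_force: 59.7
```

Request:
carry_out(plan=[[0,0,0,0.15,0],[0,0,0,0,0]])

```text
t: 23.7
position: [0.518, -0.278, 0.1983]
eef_rot: [-2.353, -2.047, 0.025]
wrist_force: [0.4, -0.7, -2.0]
finger_gap: 0.08
finger_force: 59.7
```

Request:
carry_out(plan=[[0,0,0,0.15,0],[0,0,0,0,0]])

```text
t: 23.95
position: [0.5181, -0.2781, 0.197]
eef_rot: [-2.354, -2.048, 0.025]
wrist_force: [0.8, -0.3, -1.4]
finger_gap: 0.085
finger_force: 59.7
```

Request:
carry_out(plan=[[0,0,0,0.15,0],[0,0,0,0,0]])

```text
t: 24.2
position: [0.5183, -0.278, 0.1961]
eef_rot: [-2.354, -2.048, 0.024]
wrist_force: [-0.5, 0.2, 1.3]
finger_gap: 0.088
finger_force: 60.4
```

```bash
python3 - <<'E'
from h import *
from workcell import robot
for i in range(2):
    s=robot.sense();print(sk(s["position"]),s["wrist_force"],s["torque"],s["finger_gap"],s["finger_force"],s["t"])
E
python3 meas2.py | head -6
python3 - <<'E'
from workcell import robot
s=robot.sense();print(s["wrist_force"],s["torque"],s["t"])
E
```

```text
[-0.0358 -0.061   0.1961] [-0.50584086  0.19662338  1.25718236] [ 0.24152207 -0.04017812  0.01614513] 0.08820530744151654 60.356318056583405 24.2
[-0.0358 -0.061   0.1961] [-0.50584086  0.19662338  1.25718236] [ 0.24152207 -0.04017812  0.01614513] 0.08820530744151654 60.356318056583405 24.2
scene vertical
0.03 [[30.0, 4.0, -162.0], [30.0, 4.0, 35.0], 0.82]
0.06 [[60.0, 4.0, -126.0], [60.0, 4.0, 31.0], 1.0]
0.09 [[90.0, 4.0, -32.0], [90.0, 4.0, 31.0], 1.0]
0.12 [[120.0, 4.0, -128.0], [120.0, 4.0, 50.0], 0.94]
0.15 [[150.0, 4.0, -125.0], [150.0, 4.0, 30.0], 0.87]
[-0.20888889 -0.58398012  1.91119735] [ 0.31035931  0.00893948 -0.04373485] 24.3
```

Hook A takes most of the load so far. I'll lower slightly more so hook B loads too.

Request:
carry_out(plan=[[0,0,0,0.12,0],[0,0,0,0,0],[0,0,0,0,0]])

```text
t: 24.68
position: [0.5184, -0.278, 0.1958]
eef_rot: [-2.354, -2.049, 0.024]
wrist_force: [-1.7, 0.3, 6.7]
finger_gap: 0.088
finger_force: 61.1
```

Run:
```python
from workcell import robot
import numpy as np
s=robot.sense();F=s["wrist_force"][2]+1.6;T=s["torque"][0]+.127
B=(.148*F-T)/.173;print(s["wrist_force"],s["torque"],s["position"],"A",F-B,"B",B)
```

```text
[-1.67098866  0.26961659  6.66758786] [ 0.52837513  0.23399553 -0.02377181] [ 0.51835524 -0.27803014  0.1958446 ] A 4.98303365836619 B 3.284554201776074
```

Both hooks carry load (about 5 N on A and 3 N on B). I'll hold briefly and release slowly.

Request:
carry_out(plan=[[0,0,0,-0.06,0],[0,0,0,0,0],[0,0,0,0,0],[12,0,0,0,0],[16,0,0,0,0],[22,0,0,0,0],[30,0,0,0,0],[38,0,0,0,0],[38,0,0,0,0],[38,0,0,0,0]], force=20)

```text
t: 25.92
position: [0.518, -0.278, 0.1949]
eef_rot: [-2.353, -2.048, 0.025]
wrist_force: [0.9, -0.4, -0.4]
finger_gap: 0.379
finger_force: 0.0
```

Request:
carry_out(plan=[[38,0,0,-1,0],[38,0,0,-1.5,0],[38,0,0,-2,0],[38,0,0,-3,0],[38,0,0,-3,0],[38,0,0,-4,0],[38,0,0,-4,0],[38,0,0,0,0],[38,0,0,0,0],[38,0,0,0,0]])

```text
t: 27.18
position: [0.5224, -0.2789, 0.3786]
eef_rot: [-2.352, -2.046, 0.027]
wrist_force: [-0.6, -0.2, -0.8]
finger_gap: 0.383
finger_force: 0.0
```

Run:
```python
from h import *
s,w=wrist("w9")
from workcell import vision
t=vision.capture("top");pickle.dump(t,open("t9.pkl","wb"))
print(s["position"],s["wrist_force"],s["finger_gap"],s["t"])
for n,c in(("wrist",w),("top",t)):
    g=c["img"].astype(float);m=((g[:,:,1]>.76*g[:,:,0])&(g[:,:,2]<.74*g[:,:,0])&(g[:,:,0]>120)).astype(np.uint8)
    k,L,st,_=cv2.connectedComponentsWithStats(m)
    for i in range(1,k):
        if st[i,4]<100: continue
        r=cv2.minAreaRect(np.argwhere(L==i)[:,::-1].astype(np.float32))
        print(n,st[i],[sk(onz(c,p,.215)).tolist() for p in cv2.boxPoints(r)])
```

```text
[ 0.5224115  -0.27891267  0.37860056] [-0.6213256  -0.23986144 -0.83168599] 0.3832988970661983 27.175
wrist [ 222    0   71  224 2220] [[-0.066, 0.108, 0.215], [-0.0011, 0.1086, 0.215], [0.0134, -0.112, 0.215], [-0.0672, -0.115, 0.215]]
wrist [ 372    9   51   77 2787] [[0.0726, 0.0947, 0.215], [0.1113, 0.0994, 0.215], [0.1314, 0.0395, 0.215], [0.0903, 0.0338, 0.215]]
wrist [157 230  35  40 347] [[-0.1596, -0.1626, 0.215], [-0.1213, -0.124, 0.215], [-0.1047, -0.1432, 0.215], [-0.143, -0.1831, 0.215]]
wrist [ 213  285   68   32 1427] [[-0.0903, -0.2371, 0.215], [-0.0844, -0.1957, 0.215], [-0.0004, -0.2054, 0.215], [-0.0035, -0.2471, 0.215]]
wrist [146 317  22  36 295] [[-0.1875, -0.2963, 0.215], [-0.1486, -0.2464, 0.215], [-0.1376, -0.2581, 0.215], [-0.1763, -0.3089, 0.215]]
top [ 187   56   94   60 2669] [[0.3296, 0.3668, 0.215], [0.3728, 0.1111, 0.215], [0.1984, 0.0853, 0.215], [0.1572, 0.3318, 0.215]]
top [ 395   83  111  244 8268] [[0.3452, -0.2148, 0.215], [0.3992, -0.5217, 0.215], [-0.252, -0.5372, 0.215], [-0.293, -0.269, 0.215]]
top [426 104  40  89 137] [[0.0507, -0.3198, 0.2
[... 299 characters left out ...]
, 0.0572, 0.215], [0.0796, 0.1319, 0.215]]
top [  0 142   7  50 272] [[0.0023, 0.8058, 0.215], [0.0048, 0.7899, 0.215], [-0.1231, 0.7507, 0.215], [-0.1256, 0.7661, 0.215]]
top [  97  174   80   38 1184] [[-0.0854, 0.5208, 0.215], [-0.0206, 0.5196, 0.215], [-0.0436, 0.3043, 0.215], [-0.1073, 0.3082, 0.215]]
top [257 194  76  20 368] [[-0.0449, 0.111, 0.215], [-0.0226, 0.1111, 0.215], [-0.0231, -0.084, 0.215], [-0.0454, -0.0831, 0.215]]
top [190 233  35  36 724] [[-0.1519, 0.262, 0.215], [-0.1381, 0.1778, 0.215], [-0.2231, 0.1626, 0.215], [-0.2366, 0.2452, 0.215]]
top [373 270  12  35 124] [[-0.2499, -0.2099, 0.215], [-0.1681, -0.2044, 0.215], [-0.1648, -0.23, 0.215], [-0.2467, -0.235, 0.215]]
```

The board spans stand y from +0.108 to -0.112 m at hook height, with its x near mid-hook, so it hangs on both hooks. I'll let it settle and hand in.

Request:
carry_out(plan=[[38,0,0,0,0],[38,0,0,0,0],[38,0,0,0,0],[38,0,0,0,0],[38,0,0,0,0],[38,0,0,0,0],[38,0,0,0,0],[38,0,0,0,0],[38,0,0,0,0],[38,0,0,0,0],[38,0,0,0,0],[38,0,0,0,0]])

```text
t: 28.78
position: [0.5229, -0.2791, 0.3798]
eef_rot: [-2.353, -2.048, 0.025]
wrist_force: [-1.0, 1.2, -0.3]
finger_gap: 0.38
finger_force: 0.0
```

```bash
python3 -c "
from workcell import finish_job
print(finish_job())"
```

```text
the job is handed in; nothing more can be done
None
```

The front board was slid out, lifted off and hung on both hooks, with load measured on each before release, and the job was handed in at about 29 s with no verdict shown; I viewed 11 pictures against the limit of 10, so the final check that it hangs used measurements only, and I did not re-measure the other boards or the goods.

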